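Close and lock the cam-locked trimming vise on a paraffin block

TASK

A paraffin block lies loose between the jaws of the small bench trimming vise, whose sliding jaw is locked open by the cam beside it. With the fingertips, push the cam lever all the way over so that the cam's flat low side faces the slide, push the slide forward by its upright plate until the block is held between both jaws, then push the lever all the way back so that the cam locks the jaw shut. Do not touch the block itself, and leave the other things on the desk where they lie.

Things in the scene. Friction and masses are not known exactly. Their poses are not given: they have to be found in the camera images.
- trim_vise: fixed bench vise for paraffin blocks, white base plate 196 x 100 mm, its top 14 mm above the desk. Origin on the desk, on the slide's centre line beside the cam; +x 'forward' = the way the sliding jaw closes (roughly away from the robot), +y left, z up. Plate: x -77 to 119, y -37 to 63 mm; guide rails 23 mm high along x at y +-26.5 mm. Nothing on it is higher than 64 mm
- jaw_slide (a joint): sliding jaw, a steel bar, in m: 0 = open (its face at vise x = +30 mm), grows forward, 0.036 = stop, both jaws touch the 28 mm wide block. About 2 N of friction, stays where left. Two notches in its left flank, 36 mm apart, take the cam's round edge, one at open and one at closed, with 1.5 mm of play; with the cam in a notch the slide cannot move
- push_plate (a point): middle of the rear face (facing vise -x) of the upright dark plate at the rear end of the slide, 42 mm above the desk; push it forward to close the jaw. Plate 36 mm wide, 8 mm thick, free from 28 to 53 mm above the desk; behind it only the base plate and low rails. Moves with the slide; at slide 0 it is at vise x = -64, y = -1 mm
- cam_lever (a joint): turn of cam and lever, rad: 0 = lever fully back, cam locked; grows clockwise from above to the stop at 1.92 = lever fully forward, flat low side of the cam facing the slide. Starts from 0 to 0.2. The slide is free only above 1.64; it is locked below 0.3. The cam turns back only if a notch of the slide lies beside it. Friction about 0.06 N m, stays where left
- cam_axis (a point): point on the vertical axis of the cam, 30 mm above the desk, at vise x = 0, y = +36 mm. Cam: steel plate 40 mm across with one flat side 12 mm from the axis, 15 to 24.5 mm above the desk
- lever_knob (a point): middle of the upright black round grip at the end of the cam lever, 50 mm above the desk: 17 mm in diameter, from 30 to 64 mm above the desk, 58 mm from the cam axis; the lever arm (8 mm thick) meets its foot below 38 mm. From the cam axis it lies at +150 deg (back left) in the vise frame at lever 0, at +40 deg (front left) at 1.92; it can be pushed from either side
- wax_block: white paraffin block on its cassette, 40 x 28 x 15 mm, lying loose on the vise plate between the jaws with its 40 mm side (own x) across the vise. Origin at the centre of its underside, 14 mm above the desk. Held between the jaws its origin is at vise x = +80 mm. Weighs about 20 g
- spare_block: another paraffin block, on a pink cassette, 40 x 28 x 15 mm, on the desk to the left of the vise; bystander. Origin at the centre of its underside
- empty_cassette: empty flat cassette, 28 x 40 x 6 mm, on the desk to the left of the vise; bystander. Origin at the centre of its underside
- cassette_stack: bundle of cassettes held by bands, 33 x 45 x 34 mm, on the desk beyond the vise, to its left; bystander. Origin at the centre of its underside
- fixed_jaw (a point): middle of the clamping face of the fixed jaw, at the front of the vise (vise x = +94 mm, 17 mm above the desk). The face looks to vise -x, towards the sliding jaw; the jaw is 63 mm wide and its top 24 mm above the desk
- microtome_top (a point): highest point (310 mm above the desk) of the large sliding microtome that stands fixed on the desk to the right of the vise and straight ahead of the robot; solid, spanning x 0.37 to 0.81 and y -0.19 to 0.11 m; not used in this job, the arm must pass over or in front of it
There are look-alikes about, which are no part of the job. What is shaped like the trim_vise but yellow is not meant.

How it is judged:
By the outcome, as a careful person would: the job done as asked, in the order asked, and still so for the second after the job is handed in, with the robot touching nothing.
It also fails if it takes over 64 s, if anything falls off the work surface, if the arm or the gripper's body presses on something with over 40 N, if the wrist force passes 120 N, or if a joint passes its speed limit or range.

ROBOT

A 6-joint arm with a two-finger parallel gripper is mounted at the origin on a cart in front of the work surface, level with it; the furniture and walls round the work are solid. World frame = base frame: x ahead of the robot, y to its left, z up, the work surface at z = 0. Lengths are in m, angles in degrees, forces in N, time in s.
With the tool pointing down it reaches from about 0.3 to 0.875 m from the base axis. Payload 6.4 kg.
Tool frame: the origin (TCP) lies between the finger pads; the fingertips stand 22 mm ahead of it and the grasp point (between the pads) lies 3 mm ahead of it; z points along the fingers, y is the line along which they close (so a half turn about z gives the same grasp; the last joint's range is limited). The gripper opens to 85 mm and grips with 20 to 120 N. Pads are 22 mm wide; open, the fingers measure 114 mm over their backs; the gripper's body (76 mm by 85 mm) begins 54 mm behind the grasp point. The pads swing forward as they close: fully open they stand 13 mm farther back than shut.
Start: joints at [-88.883, 10.359, 92.074, -0, 77.567, -11.82], TCP at [0.129, -0.56, 0.253] pointing down, gripper open.
Joint ranges: [-171.53, 171.53], [-51.25, 118.39], [17.06, 147.69], [-65.23, 245.23], [0, 150.52], [-178.68, 178.68]. Speed limits (degrees/s): [147.25, 147.25, 172.46, 180, 180, 180].

INTERFACE

Orientations are given as [roll, pitch, yaw] about the fixed x, y, z axes, in that order (R = Rz(yaw) Ry(pitch) Rx(roll)).
In Python, from bench import bot, optics gives the robot as it stands.
- The arm moves only by the shell command python3 -m crank 'ROWS' [OPENING] [FORCE]. ROWS is JSON, a list of rows, each a list of 6 numbers: the shift along the tool's x, y, z normalised to -1 to 1, where 1 is 2 cm, then the turn, a rotation vector about the tool's x, y, z normalised to -1 to 1, where 1 is 5 degrees. A call has 1 to 12 rows; each row shifts and turns the commanded pose from where the row before left it, along the tool's axes as they then stand; what a row does not reach is not made up. A row lasts 1/10 s, in which the tool goes at most 50 mm and 8.59 degrees, less where a joint would pass 70% of its speed; a pose out of reach is approached as far as the arm can. A call with a number of a shift or a turn outside -1 to 1 is refused whole. A call with a gripper value outside its range is refused whole. OPENING is the opening, from 0 (shut) to 1 (fully open), set as the call begins (- or left out, the last holds). The fingers move at their own pace and stop on an object; FORCE is the grip in N (left out, the last holds). Time passes only in rows, so rows that do not move let the fingers close. It gives the time, the measured TCP pose, the force, the opening and the grip force at its end, in the units of the state.
- bot.observe(): the state, without advancing time (a new reading comes with each control period).
- optics.capture(name): name is "side" or "top" or "wrist"; returns a dict with "pixels" (400x640x3 uint8, blue, green, red), "camera_matrix" (3x3 intrinsics, pixels), "R" (3x3) and "t" (3): a world point X has camera coordinates R X + t; the wrist camera has in their place "tool_from_camera" (4x4, takes a point from camera to tool coordinates, whose origin is the TCP and whose axes are the flange's). Camera axes: x right, y down, z forward; pixel columns grow to the right and rows downward; lengths in m; the calibration is good to about 2 mm. The wrist camera is an equidistant fisheye: a pixel r from the principal point sees the ray r / f radians off the axis. A picture is of the moment at which its call begins: read the wrist's pose just before it. There is no depth.
- bot.hand_in(): hands the job in; it is judged then, once.
Trained networks look in a picture, given as the dict that the camera call returned (one of the last four; its "shot" number tells which), for a name from the list of things; names that differ only in an ending like _2 or _b are one class to them, and where a whole thing is asked for, a point or a joint stands for the part that bears it (a point fixed in the world has none). Each returns a list of dicts, best first, with "score" (0 to 1); they miss things now and then, are a little off and sometimes report something else, mostly with a low value. They report only what shows in the picture. A call takes as long as a camera call. They do not tell look-alikes from the thing itself.
- optics.outline_of(picture, name): "region" (400x640 bool, what is visible of it) and "extent" ([left, top, right, bottom] in pixels, round what is visible of it).
The state is a dict: "clock": time; "joints": joint angles; "qvel": joint speeds; "effort": joint torques, N m; "position": TCP position; "tool_rot": TCP orientation; "force": force on the tool from outside, world axes, zero at the start; "torque": the same for the moment, N m; "width": opening from 0.0 (shut) to 1.0 (fully open); "grip_force": force on a finger pad.
Only numpy, scipy, OpenCV 4.12 (cv2) and the standard library are available. Lean on these libraries where they do the work, as an engineer would, in place of code of your own. Each camera call takes 0.05 s, during which the arm holds its last target. There are 200 camera calls.

## Working session

There is one attempt and no reset: what is moved stays moved. The work goes in short steps, Python scripts to look and compute and a shell command to move; the robot and the scene stay as the last step left them, time stands still between calls to the robot, and variables do not carry over. Pictures are saved under pics/ and viewed, at most 10 in all, crops included, and the job is handed in when it is done.

```bash
ls; mkdir -p pics; cat > h.py <<'E'
import numpy as np, cv2
from bench import bot, optics
E
python3 - <<'E'
from h import *
s=bot.observe(); print(s['clock'],s['position'],s['tool_rot'],s['force'])
ims=[]
for n in ['top','side']:
    p=optics.capture(n); ims.append(p['pixels'])
    print(n,p['camera_matrix'].tolist() if hasattr(p['camera_matrix'],'tolist') else p['camera_matrix'],np.round(p['R'],4).tolist(),np.round(p['t'],4).tolist())
    for nm in ['trim_vise','cam_lever','jaw_slide','wax_block','spare_block']:
        for d in optics.outline_of(p,nm)[:3]:
            ys,xs=np.nonzero(d['region']); print(nm,round(d['score'],2),d['extent'],xs.mean().round(1),ys.mean().round(1))
    cv2.imwrite(f'pics/{n}0.png',p['pixels'])
E
```

```text
pics
0.0 [ 0.12873637 -0.55986553  0.25234959] [-1.79899260e+02 -2.21512121e-02  1.29376732e+01] [ 0.66891583  0.2724082  -0.110047  ]
top [[361.0878733071176, 0.0, 318.523927091472], [0.0, 361.0878733071176, 199.41082587431055], [0.0, 0.0, 1.0]] [[-0.0202, -0.9997, 0.0155], [-0.9899, 0.0178, -0.1405], [0.1402, -0.0182, -0.99]] [0.3436, 0.5349, 1.2514]
trim_vise 0.62 [306.3, 183.2, 340.2, 242.7] 320.9 215.3
trim_vise 0.56 [190.4, 219.0, 219.9, 259.7] 201.2 240.8
cam_lever 0.58 [285.1, 179.9, 299.9, 191.6] 291.4 185.4
cam_lever 0.49 [304.4, 211.6, 319.7, 233.5] 314.8 221.9
cam_lever 0.45 [187.5, 238.9, 204.5, 260.6] 195.8 249.2
jaw_slide 0.69 [203.0, 235.1, 213.5, 254.8] 205.2 246.7
wax_block 0.41 [317.2, 197.1, 331.2, 207.8] 323.9 199.1
spare_block 0.6 [274.0, 215.4, 279.0, 224.9] 277.9 220.2
side [[408.20272122979196, 0.0, 319.5872554154719], [0.0, 408.20272122979196, 196.90766101155384], [0.0, 0.0, 1.0]] [[-0.9939, -0.1097, -0.009], [-0.0785, 0.7642, -0.6402], [0.0771, -0.6356, -0.7682]] [0.5597, -0.103, 1.4698]
trim_vise 0.98 [320.0, 353.9, 374.4, 394.0] 347.7 372.5
trim_vise 0.58 [294.7, 212.3, 364.8, 243.1] 330.4 228.3
cam_lever 0.7 [333.8, 226.6, 355.5, 242.6] 341.9 233.7
cam_lever 0.65 [352.7, 369.4, 375.9, 384.0] 359.5 377.4
jaw_slide 0.76 [344.7, 357.3, 370.3, 371.9] 358.1 365.2
jaw_slide 0.74 [325.9, 213.0, 360.0, 228.6] 343.7 221.5
spare_block 0.57 [320.7, 266.5, 336.7, 280.7] 330.7 273.2
```

```bash
python3 - <<'E'
import cv2,numpy as np
a=cv2.imread('pics/top0.png')[140:290,160:390]; b=cv2.imread('pics/side0.png')[190:400,230:430]
a=cv2.resize(a,None,fx=3.4,fy=3.4,interpolation=3);a=a[:, :790]
cv2.imwrite('pics/c1.png',a)
cv2.imwrite('pics/c2.png',cv2.resize(b,(571,600),interpolation=3))
E
```

```text
(no output)
```

View pics/c1.png

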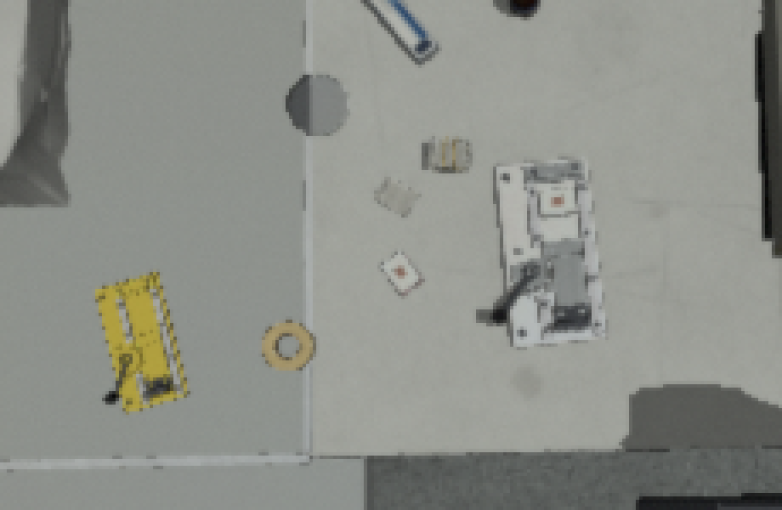

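View pics/c2.png

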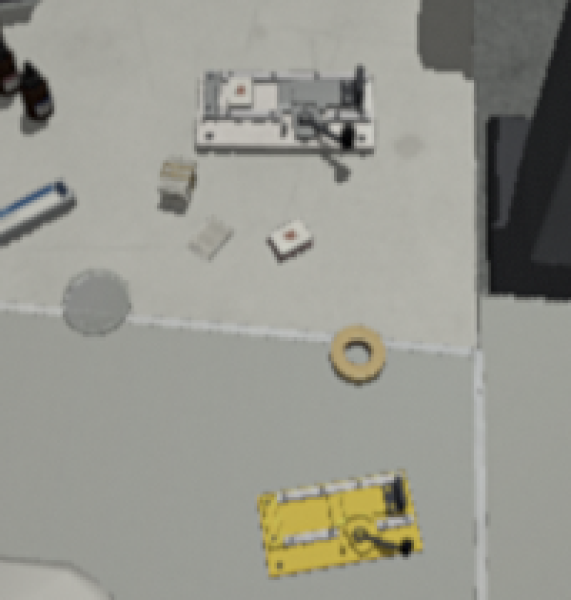

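The white vise (top 306–340, 183–243; side 294–365, 212–243) is the one meant. The yellow vise (top ≈201,240; side ≈348,373) is the look-alike. On the white one the lever points back-left and the block lies between the jaws. Next I compute its pose.

```bash
cat >> h.py <<'E'
from scipy.optimize import least_squares
def proj(p,X):
    c=np.asarray(X)@np.asarray(p['R']).T+np.asarray(p['t']); K=np.asarray(p['camera_matrix']); q=c@K.T
    return q[:,:2]/q[:,2:]
def v2w(P,v):
    a=P[2]; v=np.atleast_2d(v)
    return np.c_[P[0]+np.cos(a)*v[:,0]-np.sin(a)*v[:,1],P[1]+np.sin(a)*v[:,0]+np.cos(a)*v[:,1],v[:,2]]
E
python3 - <<'E'
from h import *
t=optics.capture('top'); s=optics.capture('side')
C=np.array([[.119,.063,.014],[.119,-.037,.014],[-.077,-.037,.014],[-.077,.063,.014]])
pt=np.array([(497,163),(585,157),(603,337),(513,345)])/3.4+[160,140]
ps=np.array([(196,146),(373,147)])/2.855+[230,190]
f=lambda P:np.r_[(proj(t,v2w(P,C))-pt).ravel(),(proj(s,v2w(P,C[[0,3]]))-ps).ravel()]
r=least_squares(f,[.45,.0,0]);print(r.x,np.degrees(r.x[2]),r.fun.round(1))
P=r.x
L=lambda a:[.058*np.cos(a),.036+.058*np.sin(a),.05]
for n,v in dict(knob0=L(np.radians(150)),knob1=L(np.radians(40)),plate=[-.064,-.001,.042],cam=[0,.036,.03]).items(): print(n,v2w(P,v).round(3),proj(t,v2w(P,v)).round(1),proj(s,v2w(P,v)).round(1))
E
```

```text
[0.47379086 0.30927458 0.07579351] 4.342648361863668 [-1.1 -0.1  0.3 -0.9  0.6  0.  -0.9  0.4 -0.5 -1.2  1.  -0. ]
knob0 [[0.419 0.37  0.05 ]] [[308.7 233.9]] [[353.6 235.2]]
knob1 [[0.513 0.386 0.05 ]] [[303.8 207.2]] [[322.1 236.7]]
plate [[0.41  0.303 0.042]] [[327.9 236.2]] [[357.5 219.2]]
cam [[0.471 0.345 0.03 ]] [[315.6 219.3]] [[336.8 230.7]]
```

```bash
R='[0.9,-1,-0.8,0,0,0]'; python3 -m crank '[[0.9,-1,-0.8,0,0,0],[0.9,-1,-0.8,0,0,0],[0.9,-1,-0.8,0,0,0],[0.9,-1,-0.8,0,0,0],[0.9,-1,-0.8,0,0,0],[0.9,-1,-0.8,0,0,0],[0.9,-1,-0.8,0,0,0],[0.9,-1,-0.8,0,0,0],[0.9,-1,-0.8,0,0,0],[0.9,-1,-0.8,0,0,0],[0.9,-1,-0.8,0,0,0],[0.9,-1,-0.8,0,0,0]]' 0 30
```

```text
clock: 1.9
position: [0.2858, -0.277, 0.4461]
tool_rot: [180.0, -0.0, 12.9]
force: [0.4, -0.5, 0.1]
width: -0.006
grip_force: 0.0
```

```bash
python3 -m crank '[[0.45,-1,0,0,0,0],[0.45,-1,0,0,0,0],[0.45,-1,0,0,0,0],[0.45,-1,0,0,0,0],[0.45,-1,0,0,0,0],[0.45,-1,0,0,0,0],[0.45,-1,0,0,0,0],[0.45,-1,0,0,0,0],[0.45,-1,0,0,0,0],[0.45,-1,0,0,0,0],[0.45,-1,0,0,0,0],[0.45,-1,0,0,0,0]]' && python3 -m crank '[[0.45,-1,0,0,0,0],[0.45,-1,0,0,0,0],[0.45,-1,0,0,0,0],[0.45,-1,0,0,0,0],[0.45,-1,0,0,0,0],[0.45,-1,0,0,0,0],[0.45,-1,0,0,0,0],[0.45,-1,0,0,0,0],[0.45,-1,0,0,0,0],[0.45,-1,0,0,0,0],[0.45,-1,0,0,0,0],[0.45,-1,0,0,0,0]]'
```

```text
clock: 3.1
position: [0.337, -0.0191, 0.4455]
tool_rot: [180.0, -0.0, 12.9]
force: [0.5, -0.7, 0.0]
width: -0.003
grip_force: 0.0
clock: 4.3
position: [0.3886, 0.239, 0.4454]
tool_rot: [180.0, -0.0, 13.0]
force: [0.2, 0.9, 0.1]
width: 0.0
grip_force: 0.0
```

```bash
python3 -m crank '[[0,-0.5,0.6,0,0,-1],[0,-0.5,0.6,0,0,-1],[0,-0.5,0.6,0,0,-1],[0.2,-0.4,0.6,0,0,-1],[0.3,-0.3,0.6,0,0,-1],[0.4,-0.2,0.6,0,0,-1],[0.4,-0.2,0.6,0,0,-1],[0.4,-0.1,0.6,0,0,-1],[0.4,-0.1,0.6,0,0,-1],[0.4,0,0.6,0,0,-1],[0.4,0,0.6,0,0,-1],[0,0,0.6,0,0,-1]]'
python3 - <<'E'
from h import *
s=bot.observe(); print(s['position'],s['tool_rot'],s['joints'])
p=optics.capture('wrist'); cv2.imwrite('pics/w1.png',p['pixels'])
print(p['camera_matrix'],np.round(p['tool_from_camera'],4).tolist())
np.savez('w1.npz',K=p['camera_matrix'],T=p['tool_from_camera'],pos=s['position'],rot=s['tool_rot'])
E
```

```text
clock: 5.5
position: [0.4032, 0.3295, 0.3008]
tool_rot: [180.0, -0.0, 73.2]
force: [-1.5, -0.4, -0.6]
width: 0.003
grip_force: 0.0
[0.40315512 0.32953631 0.30080267] [ 1.79995855e+02 -1.73315238e-02  7.31666221e+01] [2.61811184e+01 1.14421752e+00 9.65724534e+01 9.93508207e-03
 8.22684751e+01 4.30131616e+01]
[[309.70691629   0.         321.78995326]
 [  0.         309.70691629 197.30651966]
 [  0.           0.           1.        ]] [[0.0001, -0.955, -0.2968, 0.0774], [1.0, -0.0004, 0.0015, 0.0001], [-0.0015, -0.2968, 0.955, -0.121], [0.0, 0.0, 0.0, 1.0]]
```

View pics/w1.png

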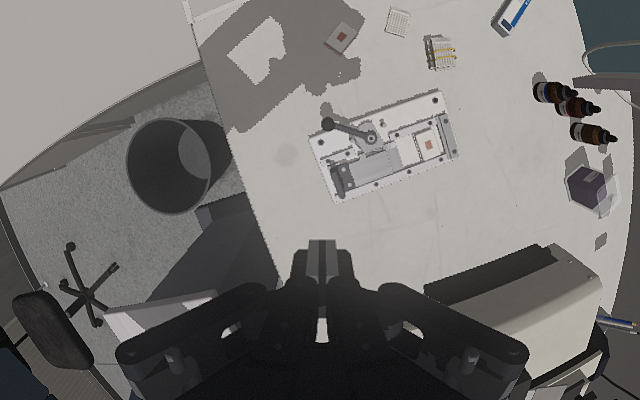

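The wrist picture shows the vise corners at (438,92), (458,157), (333,203) and (309,136). The knob top is at (327,123) and the cam pivot at (371,138). I'll refit the pose from these.

```bash
cat >> h.py <<'E'
from scipy.spatial.transform import Rotation as Ro
def wproj(K,T,pos,rot,X):
    Rt=Ro.from_euler('xyz',rot,degrees=True).as_matrix()
    t=(np.atleast_2d(X)-pos)@Rt; c=(t-T[:3,3])@T[:3,:3]
    th=np.arctan2(np.hypot(c[:,0],c[:,1]),c[:,2]); ph=np.arctan2(c[:,1],c[:,0])
    return np.c_[K[0,2]+K[0,0]*th*np.cos(ph),K[1,2]+K[0,0]*th*np.sin(ph)]
C=np.array([[.119,.063,.014],[.119,-.037,.014],[-.077,-.037,.014],[-.077,.063,.014]])
def knob(l,z=.064):
    a=np.radians(150)-l; return [.058*np.cos(a),.036+.058*np.sin(a),z]
E
python3 - <<'E'
from h import *
d=np.load('w1.npz'); a=(d['K'],d['T'],d['pos'],d['rot'])
ob=np.array([(438,91.5),(458,157),(333,203),(309,136),(327,123),(371,138)])
f=lambda P:(wproj(*a,v2w(P,np.vstack([C,knob(P[3]),[0,.036,.035]])))-ob).ravel()
r=least_squares(f,[.474,.309,.076,.1]);P=r.x;print(P,np.degrees(P[2]),r.fun.round(1))
np.save('P.npy',P)
E
```

```text
[0.47486882 0.31044046 0.06736862 0.17614559] 3.8599374076953987 [ 3.4 -1.7  2.3  0.7 -0.8  1.2 -3.1  0.8  0.1  0.  -1.  -0.6]
```

```bash
cat >> h.py <<'E'
P0=np.array([.4745,.310,np.radians(4.0)])
def go(xyz,yaw):
    "tool-axis shift in units (current axes) and turn"
    s=bot.observe(); R_=Ro.from_euler('xyz',s['tool_rot'],degrees=True).as_matrix()
    d=R_.T@(np.array(xyz)-s['position'])
    print('pos',s['position'].round(4),'yaw',s['tool_rot'][2].round(1),'shift units',(d/.02).round(2),'turn units',round(-((yaw-s['tool_rot'][2]+180)%360-180)/5,2),'F',np.round(s['force'],1),'j',np.round(s['joints'],0))
def behind(l,gap,z,side=-1):
    "side -1: pusher on CCW side (pushes lever forward)"
    k=v2w(P0,knob(l))[0]; w=np.radians(150)-l+P0[2]-np.pi/2; u=np.array([np.cos(w),np.sin(w),0])
    q=k+side*gap*u; q[2]=z; return q,np.degrees(w)
E
python3 - <<'E'
from h import *
q,y=behind(.176,.032,.067);print(q,y);go(q,y)
a=v2w(P0,[0,.036,.0])[0]
q,y=behind(.176,.0195,.067); r=(q-a); th=np.radians(y); X=np.array([np.cos(th),np.sin(th),0]);Y=np.array([np.sin(th),-np.cos(th),0])
d=Ro.from_euler('z',-5,degrees=True).apply(r)-r; d[2]=0
print('orbit row',d@X/.02,d@Y/.02)
E
```

```text
[0.40626876 0.35421173 0.067     ] 53.91594280569752
pos [0.4021 0.3288 0.2985] yaw 73.4 shift units [ 1.3  -0.13 11.57] turn units 3.9 F [-0.8 -0.1 -1.5] j [26.  1. 97.  0. 82. 43.]
orbit row 0.25646182332875683 -0.07394147364502889
```

```bash
python3 -m crank '[[0.65,-0.07,1,0,0,0],[0.65,-0.07,1,0,0,0],[0,0,1,0,0,1],[0,0,1,0,0,1],[0,0,1,0,0,1],[0,0,1,0,0,0.9],[0,0,1,0,0,0],[0,0,1,0,0,0],[0,0,1,0,0,0]]'
python3 - <<'E'
from h import *
go(*behind(.176,.032,.067))
s=bot.observe();p=optics.capture('wrist'); cv2.imwrite('pics/w2.png',p['pixels'])
a=(p['camera_matrix'],np.array(p['tool_from_camera']),s['position'],s['tool_rot'])
print('pred knobtop, axis',wproj(*a,v2w(P0,[knob(.176),[0,.036,.035]])).round(0))
E
```

```text
clock: 6.45
position: [0.4081, 0.3547, 0.121]
tool_rot: [180.0, -0.0, 53.3]
force: [-0.2, 0.6, 1.0]
width: 0.001
grip_force: 0.0
pos [0.4081 0.3547 0.121 ] yaw 53.3 shift units [-0.08 -0.06  2.7 ] turn units -0.12 F [-0.2  0.6  1. ] j [ 28.  15. 103.   0.  62.  65.]
pred knobtop, axis [[320. 184.]
 [403. 173.]]
```

View pics/w2.png

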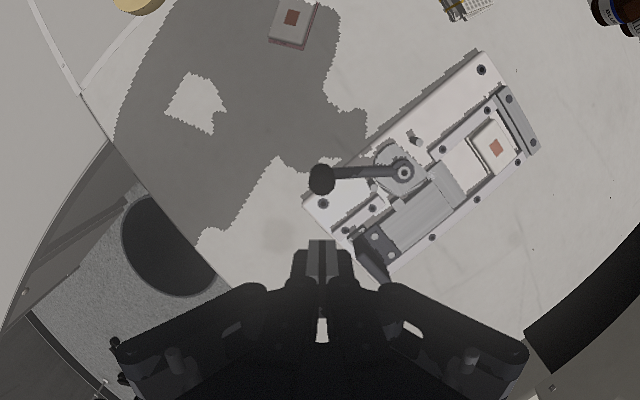

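Knob top at (321,177) and pivot at (404,171), a few mm from prediction (lever about 0.2). The fingers clear the push plate. I'll go down and start sweeping.

```bash
python3 -m crank '[[0,0,0.9,0,0,0],[0,0,0.9,0,0,0],[0,0,0.9,0,0,0],[0.3,0,0,0,0,0],[0.3,0,0,0,0,0],[0,0,0,0,0,0]]' && python3 -m crank '[[0.26,-0.075,0,0,0,1],[0.26,-0.075,0,0,0,1],[0.26,-0.075,0,0,0,1],[0.26,-0.075,0,0,0,1]]'
python3 - <<'E'
from h import *
go(*behind(.176+.349,.0195,.067))
E
```

```text
clock: 7.1
position: [0.4164, 0.3654, 0.0688]
tool_rot: [179.9, -0.1, 53.4]
force: [-0.2, 0.9, -0.2]
width: 0.003
grip_force: 0.0
clock: 7.5
position: [0.4259, 0.3838, 0.0686]
tool_rot: [180.0, -0.1, 33.2]
force: [-0.7, -1.6, -0.1]
width: -0.002
grip_force: 0.6
pos [0.4259 0.3838 0.0686] yaw 33.2 shift units [-0.12 -0.04  0.08] turn units -0.14 F [-0.7 -1.6 -0.1] j [30. 23. 99. -0. 57. 87.]
```

```bash
python3 -m crank '[[0.26,-0.075,0,0,0,1],[0.26,-0.075,0,0,0,1],[0.26,-0.075,0,0,0,1],[0.26,-0.075,0,0,0,1],[0.26,-0.075,0,0,0,1],[0.26,-0.075,0,0,0,1],[0.26,-0.075,0,0,0,1],[0.26,-0.075,0,0,0,1],[0.26,-0.075,0,0,0,1],[0.26,-0.075,0,0,0,1],[0.26,-0.075,0,0,0,1],[0.26,-0.075,0,0,0,1]]'
python3 - <<'E'
from h import *
go(*behind(.5+1.047,.0195,.067))
go(*behind(1.92,.0195,.067))
E
```

```text
clock: 8.7
position: [0.4831, 0.4071, 0.0686]
tool_rot: [-179.9, -0.0, -26.8]
force: [-1.9, 0.5, 0.1]
width: -0.0
grip_force: 0.6
pos [0.4831 0.4071 0.0686] yaw -26.8 shift units [-0.2   0.12  0.08] turn units -0.43 F [-1.9  0.5  0.1] j [ 29.  30.  90.   0.  60. 146.]
pos [0.4831 0.4071 0.0686] yaw -26.8 shift units [ 0.92 -0.08  0.08] turn units 3.85 F [-1.9  0.5  0.1] j [ 29.  30.  90.   0.  60. 146.]
```

```bash
python3 -m crank '[[0.26,-0.06,0,0,0,1],[0.26,-0.06,0,0,0,1],[0.26,-0.06,0,0,0,1],[0.25,-0.06,0,0,0,0.8]]' && python3 -m crank '[[0.1,0,0,0,0,0],[0.1,0,0,0,0,0]]'
python3 - <<'E'
from h import *
go(*behind(1.92,.0195,.067))
E
```

```text
clock: 9.1
position: [0.5025, 0.4003, 0.0686]
tool_rot: [-179.9, 0.1, -45.8]
force: [-12.7, 13.3, 2.4]
width: -0.001
grip_force: 9.4
clock: 9.3
position: [0.5025, 0.4001, 0.0687]
tool_rot: [-179.9, 0.4, -45.6]
force: [-15.0, 17.7, 3.2]
width: 0.002
grip_force: 11.1
pos [0.5025 0.4001 0.0687] yaw -45.6 shift units [-0.09  0.08  0.08] turn units 0.08 F [-15.   17.7   3.2] j [ 28.  31.  88.   0.  61. 163.]
```

```bash
python3 -m crank '[[-0.5,0,0,0,0,0],[-0.4,0,0,0,0,0],[0,0,-1,0,0,0],[0,0,-1,0,0,0],[0,0,-1,0,0,0],[0,0,-0.5,0,0,-1],[0,0,0,0,0,-1],[0,0,0,0,0,-1],[0,0,0,0,0,-1],[0,0,0,0,0,-1],[0,0,0,0,0,-1],[0,0,0,0,0,-1]]'
python3 - <<'E'
from h import *
q=v2w(P0,[-.092,-.001,.059])[0]; print(q); go(q,4)
E
```

```text
clock: 10.5
position: [0.4929, 0.4092, 0.1382]
tool_rot: [-180.0, -0.1, -10.4]
force: [0.4, -0.4, 0.8]
width: 0.002
grip_force: 0.0
[0.38279386 0.30258484 0.059     ]
pos [0.4929 0.4092 0.1382] yaw -10.4 shift units [-4.46  6.24  3.95] turn units -2.87 F [ 0.4 -0.4  0.8] j [ 29.  25.  87.  -0.  68. 129.]
```

```bash
python3 -m crank '[[-0.64,0.89,0,0,0,0],[-0.64,0.89,0,0,0,0],[-0.64,0.89,0,0,0,0],[-0.64,0.89,0,0,0,0],[-0.64,0.89,0,0,0,0],[-0.64,0.89,0,0,0,0],[-0.64,0.89,0,0,0,0],[0,0,0,0,0,-1],[0,0,0,0,0,-1],[0,0,0,0,0,-0.87],[0,0,0,0,0,0]]'
python3 - <<'E'
from h import *
q=v2w(P0,[-.092,-.001,.059])[0]; go(q,4)
s=bot.observe();p=optics.capture('wrist'); cv2.imwrite('pics/w3.png',p['pixels'])
a=(p['camera_matrix'],np.array(p['tool_from_camera']),s['position'],s['tool_rot'])
print('pred knobtop, axis, plate top rear L,R',wproj(*a,v2w(P0,[knob(1.92),[0,.036,.035],[-.064,.017,.053],[-.064,-.019,.053]])).round(0))
E
```

```text
clock: 11.6
position: [0.3821, 0.3031, 0.1382]
tool_rot: [-180.0, -0.1, 3.8]
force: [0.2, 0.3, 0.2]
width: 0.001
grip_force: 0.0
pos [0.3821 0.3031 0.1382] yaw 3.8 shift units [0.03 0.03 3.96] turn units -0.04 F [0.2 0.3 0.2] j [ 24.   7. 110.  -0.  62. 111.]
pred knobtop, axis, plate top rear L,R [[210.  19.]
 [272.  83.]
 [298. 175.]
 [351. 175.]]
```

View pics/w3.png

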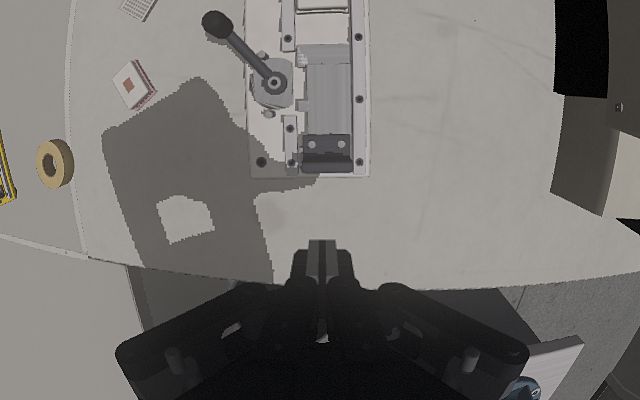

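Lever at its stop, knob at (217,24); the cam's flat faces the slide and the push plate (302–352, row 172) is straight ahead of the fingers. I'll go down and push.

```bash
python3 -m crank '[[0,0,0.99,0,0,0],[0,0,0.99,0,0,0],[0,0,0.99,0,0,0],[0,0,0.98,0,0,0],[0.3,0,0,0,0,0],[0.3,0,0,0,0,0],[0.3,0,0,0,0,0],[0,0,0,0,0,0]]' && python3 -m crank '[[0.2,0,0,0,0,0],[0.2,0,0,0,0,0],[0.2,0,0,0,0,0],[0.2,0,0,0,0,0],[0.2,0,0,0,0,0],[0.2,0,0,0,0,0],[0.2,0,0,0,0,0]]'
python3 - <<'E'
from h import *
go(v2w(P0,[-.075+.036,-.001,.059])[0],4)
E
```

```text
clock: 12.45
position: [0.4016, 0.3047, 0.0597]
tool_rot: [-179.9, -0.2, 3.7]
force: [0.8, 0.5, 0.6]
width: -0.0
grip_force: 0.0
clock: 13.15
position: [0.4277, 0.3061, 0.0582]
tool_rot: [-180.0, 0.0, 3.8]
force: [-2.2, 1.6, 0.9]
width: 0.002
grip_force: 1.1
pos [0.4277 0.3061 0.0582] yaw 3.8 shift units [ 0.4   0.02 -0.04] turn units -0.04 F [-2.2  1.6  0.9] j [ 23.  20. 106.   0.  54. 109.]
```

```bash
python3 -m crank '[[0.1,0,0,0,0,0],[0.1,0,0,0,0,0],[0.1,0,0,0,0,0]]' && python3 -m crank '[[0.06,0,0,0,0,0],[0.06,0,0,0,0,0]]'&& python3 -m crank '[[0.06,0,0,0,0,0],[0.06,0,0,0,0,0]]'
```

```text
clock: 13.45
position: [0.4335, 0.3065, 0.0583]
tool_rot: [-180.0, 0.0, 3.8]
force: [-2.4, 0.7, 1.1]
width: -0.001
grip_force: 1.2
clock: 13.65
position: [0.4358, 0.3066, 0.0582]
tool_rot: [-180.0, 0.0, 3.8]
force: [-1.9, 1.2, 1.3]
width: -0.001
grip_force: 1.1
clock: 13.85
position: [0.4362, 0.3067, 0.0581]
tool_rot: [180.0, 0.3, 3.8]
force: [-12.5, 1.3, 10.5]
width: 0.002
grip_force: 6.5
```

Force rose at 36 mm of travel, so the slide is at its stop. Back off, lift, and go round to the front side of the knob.

```bash
python3 -m crank '[[-0.4,0,0,0,0,0],[-0.4,0,0,0,0,0],[0,0,-1,0,0,0],[0,0,-1,0,0,0],[0,0,-1,0,0,0],[0,0,-1,0,0,1],[0,0,0,0,0,1],[0,0,0,0,0,1],[0,0,0,0,0,1],[0,0,0,0,0,1],[0,0,0,0,0,1],[0,0,0,0,0,1]]'
python3 - <<'E'
from h import *
q,y=behind(1.92,.034,.067,1);print(q,y);go(q,y)
a=v2w(P0,[0,.036,.0])[0]
q,y=behind(1.92,.0195,.067,1); r=(q-a); th=np.radians(y); X=np.array([np.cos(th),np.sin(th),0]);Y=np.array([np.sin(th),-np.cos(th),0])
d=Ro.from_euler('z',5,degrees=True).apply(r)-r; d[2]=0
print('orbit row',d@X/.02,d@Y/.02)
s=bot.observe();p=optics.capture('wrist'); cv2.imwrite('pics/w4.png',p['pixels'])
E
```

```text
clock: 15.05
position: [0.4223, 0.3055, 0.1383]
tool_rot: [-180.0, -0.1, -31.4]
force: [-0.1, -0.1, 0.3]
width: 0.001
grip_force: 0.0
[0.53733104 0.36173593 0.067     ] -46.00789666511805
pos [0.4223 0.3055 0.1383] yaw -31.4 shift units [ 3.44 -5.4   3.57] turn units 2.92 F [-0.1 -0.1  0.3] j [ 23.  11. 105.  -0.  63. 144.]
orbit row -0.25646182332875667 -0.07394147364502882
```

View pics/w4.png

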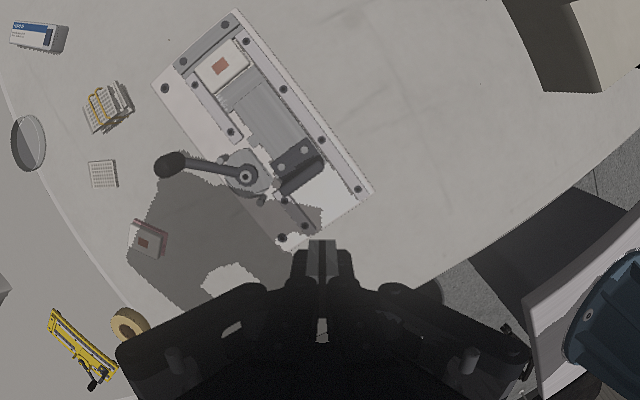

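The block is held between both jaws at (220,62), and the knob is at (170,165). Moving to the knob's front side.

```bash
python3 -m crank '[[0.57,-0.9,0,0,0,0],[0.57,-0.9,0,0,0,0],[0.57,-0.9,0,0,0,0],[0.57,-0.9,0,0,0,0],[0.57,-0.9,0,0,0,0],[0.57,-0.9,0,0,0,0],[0,0,0,0,0,1],[0,0,0,0,0,1],[0,0,0,0,0,0.9],[0,0,0,0,0,0]]'
python3 - <<'E'
from h import *
go(*behind(1.92,.034,.067,1))
s=bot.observe();p=optics.capture('wrist'); cv2.imwrite('pics/w5.png',p['pixels'])
a=(p['camera_matrix'],np.array(p['tool_from_camera']),s['position'],s['tool_rot'])
E
```

```text
clock: 16.1
position: [0.5367, 0.3624, 0.1381]
tool_rot: [180.0, -0.0, -45.7]
force: [-0.1, 0.2, 0.3]
width: -0.005
grip_force: 0.0
pos [0.5367 0.3624 0.1381] yaw -45.7 shift units [0.05 0.   3.55] turn units 0.07 F [-0.1  0.2  0.3] j [ 24.  26.  86.  -0.  68. 159.]
```

```bash
python3 -m crank '[[0,0,0.9,0,0,0],[0,0,0.9,0,0,0],[0,0,0.9,0,0,0],[0,0,0.85,0,0,0],[-0.3,0,0,0,0,0],[-0.35,0,0,0,0,0],[0,0,0,0,0,0]]' && python3 -m crank '[[-0.26,-0.074,0,0,0,-1],[-0.26,-0.074,0,0,0,-1],[-0.26,-0.074,0,0,0,-1],[-0.26,-0.074,0,0,0,-1],[-0.26,-0.074,0,0,0,-1],[-0.26,-0.074,0,0,0,-1]]'
python3 - <<'E'
from h import *
go(*behind(1.92-.524,.0195,.067,1))
E
```

```text
clock: 16.85
position: [0.5274, 0.3731, 0.0683]
tool_rot: [-179.9, -0.0, -45.6]
force: [0.5, -0.4, -0.1]
width: 0.003
grip_force: 0.0
clock: 17.45
position: [0.5074, 0.3967, 0.0687]
tool_rot: [-179.9, -0.1, -15.5]
force: [1.1, -0.4, -1.2]
width: -0.001
grip_force: 0.6
pos [0.5074 0.3967 0.0687] yaw -15.5 shift units [-0.03  0.03  0.09] turn units 0.1 F [ 1.1 -0.4 -1.2] j [ 27.  31.  88.  -0.  61. 133.]
```

Contact is light, and the cam is turning into the second notch without resistance. Continuing.

```bash
python3 -m crank '[[-0.26,-0.074,0,0,0,-1],[-0.26,-0.074,0,0,0,-1],[-0.26,-0.074,0,0,0,-1],[-0.26,-0.074,0,0,0,-1],[-0.26,-0.074,0,0,0,-1],[-0.26,-0.074,0,0,0,-1],[-0.26,-0.074,0,0,0,-1],[-0.26,-0.074,0,0,0,-1],[-0.26,-0.074,0,0,0,-1],[-0.26,-0.074,0,0,0,-1],[-0.26,-0.074,0,0,0,-1],[-0.26,-0.074,0,0,0,-1]]'
python3 - <<'E'
from h import *
go(*behind(1.92-1.571,.0195,.067,1))
go(*behind(0,.0195,.067,1))
E
```

```text
clock: 18.65
position: [0.4455, 0.4017, 0.0689]
tool_rot: [180.0, -0.2, 44.5]
force: [-0.1, 0.8, -0.7]
width: -0.002
grip_force: 0.7
pos [0.4455 0.4017 0.0689] yaw 44.5 shift units [-0.01  0.03  0.09] turn units 0.11 F [-0.1  0.8 -0.7] j [31. 26. 95.  0. 58. 76.]
pos [0.4455 0.4017 0.0689] yaw 44.5 shift units [-1.06 -0.14  0.09] turn units -3.89 F [-0.1  0.8 -0.7] j [31. 26. 95.  0. 58. 76.]
```

```bash
python3 -m crank '[[-0.26,-0.074,0,0,0,-1],[-0.26,-0.074,0,0,0,-1],[-0.26,-0.074,0,0,0,-1],[-0.26,-0.074,0,0,0,-0.9]]' && python3 -m crank '[[-0.08,0,0,0,0,0],[-0.08,0,0,0,0,0]]'
python3 - <<'E'
from h import *
go(*behind(0,.0195,.067,1))
E
```

```text
clock: 19.05
position: [0.4279, 0.3891, 0.0689]
tool_rot: [179.9, -0.2, 64.0]
force: [-1.3, 1.6, 0.3]
width: 0.002
grip_force: 0.8
clock: 19.25
position: [0.4268, 0.3862, 0.0686]
tool_rot: [179.9, -0.2, 63.7]
force: [0.1, 6.9, 0.7]
width: 0.001
grip_force: 3.4
pos [0.4268 0.3862 0.0686] yaw 63.7 shift units [0.15 0.01 0.08] turn units -0.06 F [0.1 6.9 0.7] j [30. 24. 99.  0. 57. 57.]
```

Near the stop (6.9 N). A little more to confirm.

```bash
python3 -m crank '[[-0.06,0,0,0,0,0],[-0.06,0,0,0,0,0]]' && python3 -m crank '[[0.5,0,0,0,0,0],[0.5,0,0,0,0,0],[0,0,-1,0,0,0],[0,0,-1,0,0,0],[0,0,-1,0,0,0],[0,0,-1,0,0,0],[0,0,-1,0,0,0],[0,0,-1,0,0,0],[-1,0,-1,0,0,0],[-1,0,0,0,0,0],[-1,0,0,0,0,0],[-1,0,0,0,0,0]]'
python3 - <<'E'
from h import *
p=optics.capture('wrist'); cv2.imwrite('pics/w6.png',p['pixels'])
E
```

```text
clock: 19.45
position: [0.4268, 0.3859, 0.0688]
tool_rot: [179.9, -0.5, 63.6]
force: [3.1, 14.6, -4.4]
width: -0.002
grip_force: 7.0
clock: 20.65
position: [0.3985, 0.3286, 0.2077]
tool_rot: [180.0, 0.0, 63.7]
force: [0.1, -0.7, 0.8]
width: -0.004
grip_force: 0.0
```

View pics/w6.png

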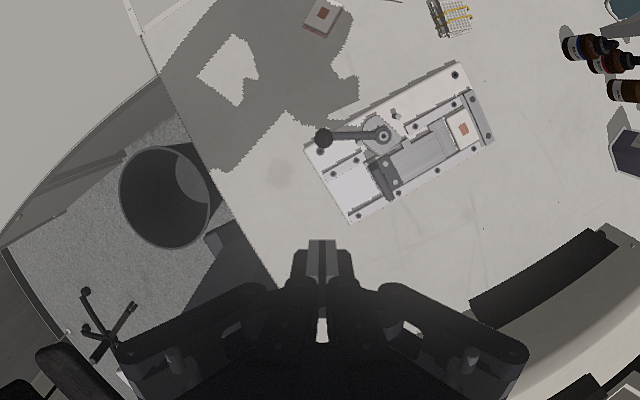

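The lever is fully back (knob at 323,137), the slide is forward with the block clamped (463,129), and the arm is clear. Handing in.

```bash
python3 -c "
from bench import bot
print(bot.hand_in())"
```

```text
the job is handed in; nothing more can be done
None
```

The job is handed in: the block is held between both jaws of the white vise, the cam lever is pushed fully back to its stop to lock the jaw, and the arm is clear after about 21 s of the 64 s allowed.

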